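# Move the preserve jars off their drip saucers into the jar rack, in the same order

### The arm

A 6-joint arm with a two-finger parallel gripper is mounted at the origin on the work surface. World frame = base frame: x ahead of the robot, y to its left, z up, the work surface at z = 0. Lengths are in m, angles in rad, forces in N, time in s.
With the tool pointing down it reaches from about 0.4 to 0.825 m from the base axis. Payload 7 kg.
Tool frame: the origin (TCP) lies between the finger pads; the fingertips stand 25 mm ahead of it and the grasp point (between the pads) lies 6 mm ahead of it (arm.tip_extent is the z of the fingertips in the tool frame, in m); z points along the fingers, x is the direction in which the jaws open and shut, and the axes are right-handed (so a half turn about z gives the same grasp; the last joint's range is limited). The gripper opens to 88 mm and grips with 3 to 60 N. Pads are 19 mm wide; open, the fingers measure 130 mm over their backs; the gripper's body (78 mm by 193 mm) begins 47 mm behind the grasp point.
Start: joints at [-1.045, 0.359, 0.012, 0, -1.224, -0.288], TCP at [0.159, -0.656, 0.252] pointing down, gripper open.
Joint ranges: [-3.07, 3.07], [-1.43, 2.12], [-1.02, 1.25], [-3.03, 1.67], [-3.05, -0], [-3.03, 3.03]. Speed limits (rad/s): [2.39, 2.39, 3.01, 3.14, 3.14, 3.14].

### API

Orientations are given as [roll, pitch, yaw] about the fixed x, y, z axes, in that order (R = Rz(yaw) Ry(pitch) Rx(roll)).
In Python, from station import monitor, grab_frame, job_done, arm gives the robot as it stands.
- The arm moves only by the shell command python3 -m jog 'ROWS' [FORCE]. ROWS is JSON, a list that holds one entry, the list of rows, each a list of 7 numbers: the shift along the world's x, y, z in m, then the turn, a rotation vector about the world's x, y, z in rad, then the opening, from 0 (shut) to 1 (fully open). In form: [[[dx, dy, dz, ax, ay, az, claw], ...]]. A call has 1 to 20 rows; each row shifts and turns the commanded pose from where the row before left it; what a row does not reach is not made up. A row lasts 1/8 s, in which the tool goes at most 62.5 mm and 10.7 degrees, less where a joint would pass 70% of its speed; a pose out of reach is approached as far as the arm can. A call is refused whole if a number of a shift passes 0.0625 or a number of a turn 0.188, either way. A call with a gripper value outside its range is refused whole. The fingers move at their own pace and stop on an object; FORCE is the grip in N (left out, the last holds). Time passes only in rows, so rows that do not move let the fingers close. It gives the time, the measured TCP pose, the force and the opening at its end, in the units of the state.
- monitor.get_state(): the state, without advancing time (a new reading comes with each control period).
- grab_frame(name): name is "side" or "top" or "wrist"; returns a dict with "pixels" (480x640x3 uint8, red, green, blue), "K" (3x3 intrinsics, pixels), "view" (4x4, takes a point from world to camera coordinates); the wrist camera has in their place "hand_eye" (4x4, takes a point from camera to tool coordinates, whose origin is the TCP and whose axes are the tool frame's). Camera axes: x right, y down, z forward; pixel columns grow to the right and rows downward; lengths in m; the calibration is good to about 2 mm. A picture is of the moment at which its call begins: read the wrist's pose just before it. There is no depth.
- job_done(): hands the job in, once; it reports no verdict.
The state is a dict: "t": time; "q": joint angles; "qd": joint speeds; "joint_efforts": joint torques, N m; "eef_pos": TCP position; "ee_rot": TCP orientation; "force": force on the tool from outside, world axes, zero at the start; "moment": the same for the moment, N m; "width": finger opening in m.
Only numpy, scipy, OpenCV 4.12 (cv2) and the standard library are available. Lean on these libraries where they do the work, as an engineer would, in place of code of your own. Each camera call takes 0.05 s, during which the arm holds its last target.

### The job

The drip saucers under the four amber jars on the wire rack are due for washing. Move the jars to the empty wooden jar rack, one to a bay, standing upright on the bay floors in the same left-to-right order as they stand now; set them down, do not drop them. Leave the four saucers where they are on the wire rack, and do not push or tip anything else on the shelf.

Things in the scene. Friction and masses are not known exactly. Their poses are not given: they have to be found in the camera images.
- wire_rack: the rack that the jars stand on at the start: low stainless wire rack, fixed, 364 mm long (its y), 100 mm deep (its x), its deck 40 mm above the shelf; the four steel saucers stand on it in a row, at y = +129, +43, -43 and -129 mm, in an order that changes. Origin: centre of its underside, on the shelf; x away from the robot, y along the row to the robot's left, z up. It may be the nearer or the farther rack
- wood_rack: the empty jar rack: light wood, fixed, 356 mm long (its y), 94 mm deep (its x). Four open bays in a row, each 74 x 74 mm inside, bay centres at x = 0 and y = +129, +43, -43 and -129 mm; bay floors 12 mm above its underside; rails and dividers stand 12 mm above the bay floor, the two end boards 22 mm. Origin: centre of its underside, on the shelf; x away from the robot, y along the row to the robot's left, z up
- bottle_jar_mid (a point): the tallest: round amber glass bottle, 50 mm across, 100 mm high, straight sides up to 66 mm, then a narrow neck with a 29 mm steel cap; loose, 0.24 to 0.45 kg. The point: on its axis, 50 mm above its underside; z up
- squat_jar_mid (a point): the shortest: squat round amber glass jar, 56 mm across, 70 mm high, straight glass sides up to 48 mm, with a steel lid 54 mm across on top; loose, 0.18 to 0.34 kg. The point: on its axis, 35 mm above its underside; z up
- square_jar_mid (a point): amber glass jar of square section, 44 x 44 mm, 88 mm high, flat sides up to 68 mm, round steel lid 42 mm across; loose, 0.23 to 0.43 kg. The point: on its axis, 44 mm above its underside; x and y square to its flat sides, z up; it stands within 0.1 rad of square to the wire rack
- hexagon_jar_mid (a point): amber glass jar of six-sided section, 46 mm across the flats (53 mm across corners), 80 mm high, flat sides up to 62 mm, round steel lid 42 mm across; loose, 0.2 to 0.38 kg. The point: on its axis, 40 mm above its underside; x square to one pair of flats, z up; it stands with x within 0.1 rad of the wire rack's x
- bottle_saucer: round steel drip saucer, 82 mm across, 8 mm high, inner floor 3 mm thick; loose, stands flat on the wire rack all the time. The tall bottle stands on its middle at the start. Origin: centre of its underside, z up
- squat_saucer: round steel drip saucer, 82 mm across, 8 mm high, inner floor 3 mm thick; loose, stands flat on the wire rack all the time. The squat jar stands on its middle at the start. Origin: centre of its underside, z up
- square_saucer: round steel drip saucer, 82 mm across, 8 mm high, inner floor 3 mm thick; loose, stands flat on the wire rack all the time. The square jar stands on its middle at the start. Origin: centre of its underside, z up
- hexagon_saucer: round steel drip saucer, 82 mm across, 8 mm high, inner floor 3 mm thick; loose, stands flat on the wire rack all the time. The six-sided jar stands on its middle at the start. Origin: centre of its underside, z up
- glass_cup_1: bystander: clear glass tea cup, 68 mm across the rim, 62 mm high, near the left end of the wire rack. Origin: centre of its underside, z up
- glass_cup_2: bystander: clear glass tea cup like the first, near the right end of the wooden rack. Origin: centre of its underside, z up
- strainer: bystander: small steel tea strainer, 39 mm across, 26 mm high, with a thin handle; between the two racks. Origin: centre of its underside, z up
- teapot: bystander: green ceramic teapot, 140 mm across and 131 mm high, spout and handle reaching 120 mm from its axis; to the left. Origin: centre of its underside, z up
- milk_pan: bystander: small stainless milk pan, 134 mm across, 75 mm high, with a 130 mm handle; to the right. Origin: centre of its underside, z up
- caddy: bystander: blue plastic caddy with a flip-top flap, 79 x 109 mm, 119 mm high; to the right, nearer the robot. Origin: centre of its underside, z up
There are look-alikes about, which are no part of the job. Leave any blue or green look-alike of the square_saucer alone. What is shaped like the part that bears square_jar_mid but pink is not meant.

How it is judged:
By the outcome, as a careful person would: the job done as asked, in the order asked, and still so for the second after the job is handed in, with the robot touching nothing.
It also fails if it takes over 112 s, if anything falls off the work surface, if the arm or the gripper's body presses on something with over 40 N, if the wrist force passes 120 N, or if a joint passes its speed limit or range.

## Working session

There is one attempt and no reset: what is moved stays moved. The work goes in short steps, Python scripts to look and compute and a shell command to move; the robot and the scene stay as the last step left them, time stands still between calls to the robot, and variables do not carry over. Pictures are saved under pics/ and viewed, and the job is handed in when it is done.

```bash
ls; mkdir -p pics; python3 - <<'E'
from station import monitor, grab_frame, job_done, arm
import cv2,json,numpy as np
s=monitor.get_state();print(s)
print(arm, [a for a in dir(arm) if a[0]!='_'])
for n in ("side","top","wrist"):
    f=grab_frame(n)
    cv2.imwrite(f"pics/{n}0.png",f["pixels"][:,:,::-1])
    print(n,f["K"],f.get("view"),f.get("hand_eye"))
    np.savez(f"cam_{n}.npz",K=f["K"],V=f.get("view",f.get("hand_eye")))
E
```

```text
pics
{'t': 0.0, 'q': array([-1.04488507e+00,  3.59395350e-01,  1.10448938e-02, -3.74779456e-04,
       -1.22409298e+00, -2.88100850e-01]), 'qd': array([-0.00138017,  0.00018399, -0.00074184, -0.00045574, -0.00084498,
        0.00037853]), 'joint_efforts': array([ 7.48235880e-05, -5.82715237e+01,  2.93063557e+01,  6.99765980e+00,
        6.99490993e-03, -1.30438784e-04]), 'eef_pos': array([ 0.15888876, -0.65556234,  0.25060666]), 'ee_rot': array([-3.14146240e+00, -1.67933249e-03,  1.80847898e+00]), 'force': array([-0.76356275, -0.19252959,  0.45073081]), 'moment': array([0.00202498, 0.01482653, 0.00808172]), 'width': 0.0881276931802592}
<Robot object at 0x7f2e48b83a10> ['Unreachable', 'tip_extent']
side [[614.18593464   0.         308.96074084]
 [  0.         614.18593464 249.56031168]
 [  0.           0.           1.        ]] [[ 0.78242717 -0.6227093   0.0063918  -0.47669665]
 [-0.44574972 -0.567188   -0.69253517  0.31847877]
 [ 0.43487344  0.53900919 -0.72135579  1.5762533 ]
 [ 0.          0.          0.          1.        ]] None
top [[586.12230235   0.         316.19003301]
 [  0.         586.12230235 237.78054476]
 [  0.           0.           1.        ]] [[-0.01183831 -0.99991019 -0.00628298  0.02995764]
 [-0.98112905  0.01282823 -0.19292803  0.58122036]
 [ 0.1929913   0.00388047 -0.98119279  1.27794033]
 [ 0.          0.          0.          1.        ]] None
wrist [[429.5437851    0.         327.52866786]
 [  0.         429.5437851  236.53260973]
 [  0.           0.           1.        ]] None [[ 9.99999777e-01  2.41245592e-04  6.23481591e-04  2.22638342e-04]
 [-4.21830415e-04  9.51219733e-01  3.08513925e-01 -8.42177219e-02]
 [-5.18640367e-04 -3.08514120e-01  9.51219622e-01 -1.33065229e-01]
 [ 0.00000000e+00  0.00000000e+00  0.00000000e+00  1.00000000e+00]]
```

View pics/top0.png

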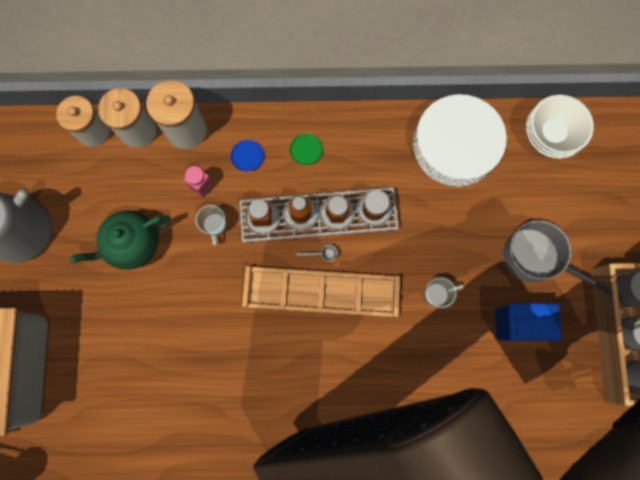

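View pics/side0.png

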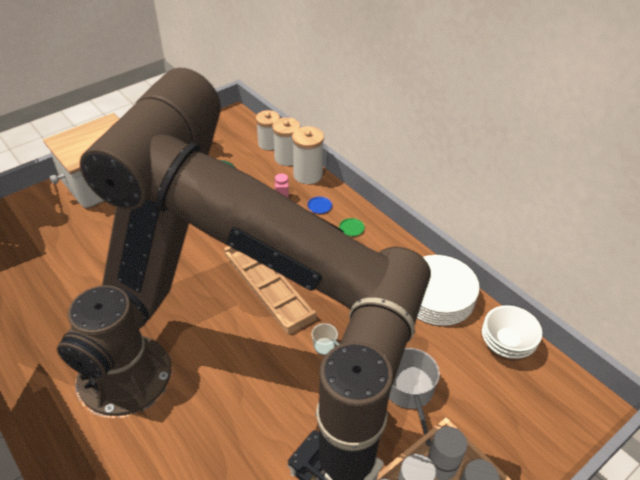

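View pics/wrist0.png

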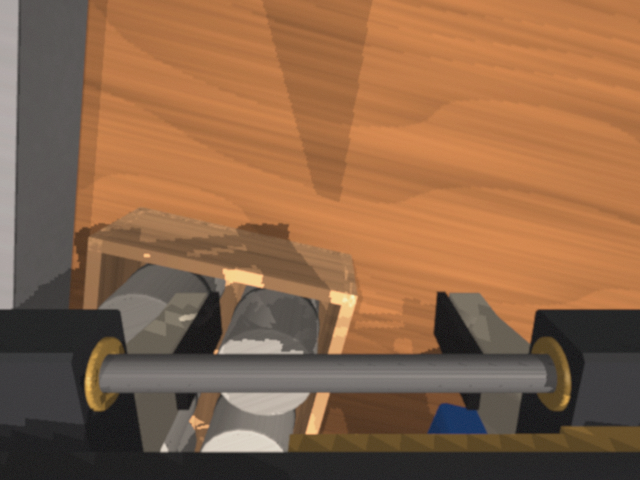

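```bash
python3 - <<'E'
import cv2
im=cv2.imread("pics/top0.png")
c=im[170:330,185:465]
cv2.imwrite("pics/top0z.png",cv2.resize(c,None,fx=2.85,fy=2.85,interpolation=cv2.INTER_CUBIC))
E
cat > h.py <<'E'
import numpy as np,cv2
from scipy.spatial.transform import Rotation as R
c={n:np.load(f"cam_{n}.npz") for n in("side","top","wrist")}
def ray(n,u,v,s=None):
    K=c[n]["K"];V=c[n]["V"];d=np.linalg.inv(K)@np.array([u,v,1.])
    if n=="wrist":
        Rt=R.from_euler("xyz",s["ee_rot"]).as_matrix();M=Rt@V[:3,:3];o=Rt@V[:3,3]+s["eef_pos"];return o,M@d
    return -V[:3,:3].T@V[:3,3],V[:3,:3].T@d
def atz(n,u,v,z,s=None):
    o,d=ray(n,u,v,s);return o+d*(z-o[2])/d[2]
def proj(n,P,s=None):
    P=np.atleast_2d(P).astype(float);K=c[n]["K"];V=c[n]["V"]
    if n=="wrist":
        Rt=R.from_euler("xyz",s["ee_rot"]).as_matrix();Q=((P-s["eef_pos"])@Rt-V[:3,3])@V[:3,:3]
    else: Q=P@V[:3,:3].T+V[:3,3]
    q=Q@K.T;return q[:,:2]/q[:,2:]
E
```

```text
(no output)
```

View pics/top0z.png

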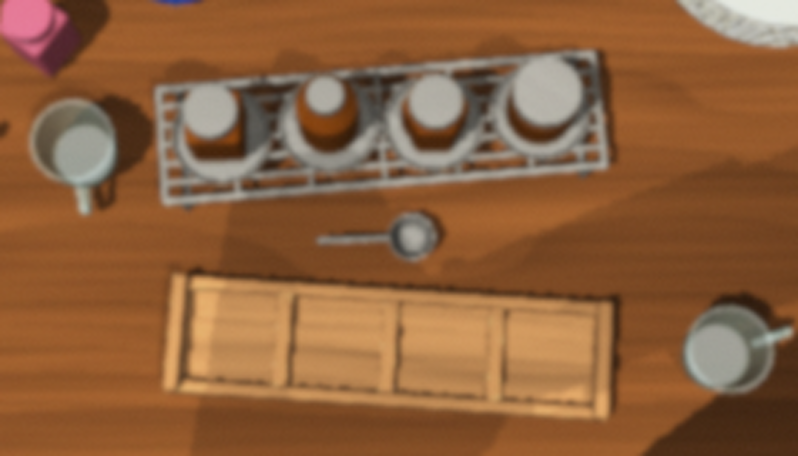

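```bash
python3 - <<'E'
from h import *
z=lambda u,v:(185+(u+.5)/2.85-.5,170+(v+.5)/2.85-.5)
print(proj("top",[[0,0,0],[.6,0,0],[.6,.1,0]]))
for nm,pts,h in(("wire",[(157,88),(597,52),(607,165),(167,203)],.04),("wood",[(174,274),(612,299),(607,416),(163,388)],.034)):
    P=np.array([atz("top",*z(*p),h) for p in pts]);print(nm,P.round(4).tolist(),P.mean(0).round(4))
    for a,b in((0,1),(3,2)): d=P[a]-P[b];print(np.linalg.norm(d),np.arctan2(-d[0],d[1]))
    for a,b in((0,3),(1,2)): d=P[a]-P[b];print(np.linalg.norm(d),np.arctan2(d[1],d[0]))
for nm,p,h in(("sq",(211,110),.131),("bot",(324,96),.143),("hex",(436,101),.123),("squat",(546,92),.113),("strainer",(412,237),.026),("strh",(318,240),.015),("cup1",(73,142),.062),("cup2",(728,348),.062)):print(nm,atz("top",*z(*p),h).round(4))
E
```

```text
[[329.92998439 504.35497607]
 [325.80134134 234.64454443]
 [283.76008025 235.18474637]]
wire [[0.6758, 0.2004, 0.04], [0.7015, -0.1613, 0.04], [0.6064, -0.1658, 0.04], [0.5797, 0.191, 0.04]] [0.6409 0.016  0.04  ]
0.36255357708151825 0.07086286100513685
0.3578112062596906 0.07478248192768988
0.0966008440104502 0.09721607069599826
0.0951902395953756 0.047752638763750445
wood [[0.5225, 0.1854, 0.034], [0.4978, -0.1664, 0.034], [0.4046, -0.1588, 0.034], [0.4311, 0.1931, 0.034]] [0.464  0.0133 0.034 ]
0.3527002242414191 -0.0702051971760467
0.35292727834712967 -0.07493865767465094
0.09177383758695332 -0.08414914962749603
0.09344145027449445 -0.08151249965677253
sq [0.6338 0.1464 0.131 ]
bot [0.6406 0.0599 0.143 ]
hex [ 0.6406 -0.0253  0.123 ]
squat [ 0.6492 -0.1108  0.113 ]
strainer [ 0.5516 -0.007   0.026 ]
strh [0.552  0.0699 0.015 ]
cup1 [0.6262 0.2641 0.062 ]
cup2 [ 0.4545 -0.2515  0.062 ]
```

```bash
python3 -m jog '[[[0,0,0.03,0,0,0,1],[0.03,0.042,0.02,0,0,0.1,1],[0.03,0.042,0.02,0,0,0.1,1],[0.03,0.042,0.01,0,0,0.1,1],[0.03,0.042,0,0,0,0.1,1],[0.03,0.042,0,0,0,0.1,1],[0.03,0.042,0,0,0,0.1,1],[0.03,0.042,0,0,0,0.1,1],[0.03,0.042,0,0,0,0.1,1],[0.03,0.042,0,0,0,0.1,1],[0.03,0.042,0,0,0,0.1,1],[0.03,0.042,0,0,0,0.1,1],[0.03,0.042,0,0,0,0.1,1],[0.03,0.042,0,0,0,0.1,1],[0.03,0.042,0,0,0,0.1,1],[0,0,0,0,0,0,1],[0,0,0,0,0,0,1]]]'
cat > look.py <<'E'
import sys,cv2,pickle
from station import monitor, grab_frame
n,name=sys.argv[1:3]
s=monitor.get_state();f=grab_frame(n)
cv2.imwrite(f"pics/{name}.png",f["pixels"][:,:,::-1]);pickle.dump(s,open(f"pics/{name}.pkl","wb"))
print(s["t"],s["q"].round(3),s["eef_pos"].round(4),s["ee_rot"].round(4),s["force"].round(2),s["width"])
E
python3 look.py wrist w1; python3 look.py top t1
```

```text
t: 2.28
eef_pos: [0.5787, -0.0679, 0.3311]
ee_rot: [-3.141, -0.001, -3.074]
force: [-0.3, 0.2, -0.1]
width: 0.0878
2.275 [ 0.219  0.167 -0.068 -0.    -1.337 -0.152] [ 0.5787 -0.0679  0.3311] [-3.1415e+00 -1.1000e-03 -3.0745e+00] [-0.33  0.16 -0.13] 0.08778143105042407
2.325 [ 0.218  0.166 -0.068 -0.    -1.337 -0.152] [ 0.5786 -0.0683  0.3314] [-3.1415e+00 -5.0000e-04 -3.0752e+00] [-0.59 -0.55  0.17] 0.0876707044161527
```

View pics/w1.png

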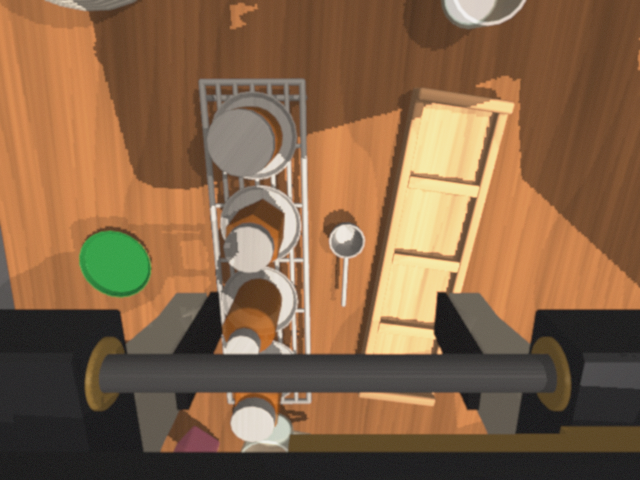

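```bash
python3 - <<'E'
import cv2
im=cv2.imread("pics/w1.png")
cv2.imwrite("pics/w1z.png",cv2.resize(im[70:330,190:390],None,fx=2.3,fy=2.3,interpolation=cv2.INTER_CUBIC))
E
python3 -m jog '[[[0.01,0.05,0,0,0,0,1],[0.01,0.05,0,0,0,0,1],[0,0.05,0,0,0,0,1],[0,0.02,0,0,0,0,1],[0,0,0,0,0,0,1],[0,0,0,0,0,0,1]]]'; python3 look.py wrist w2
```

```text
t: 3.12
eef_pos: [0.5989, 0.1008, 0.3318]
ee_rot: [-3.142, 0.0, -3.076]
force: [-0.3, 0.3, 0.8]
width: 0.0875
3.125 [ 0.488  0.208 -0.016  0.    -1.347 -0.422] [0.5989 0.1008 0.3318] [-3.1415e+00  2.0000e-04 -3.0756e+00] [-0.34  0.28  0.77] 0.08752452803789887
```

View pics/w1z.png

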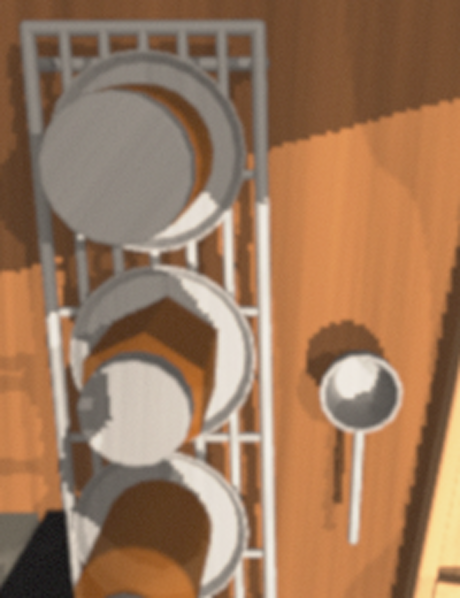

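View pics/w2.png

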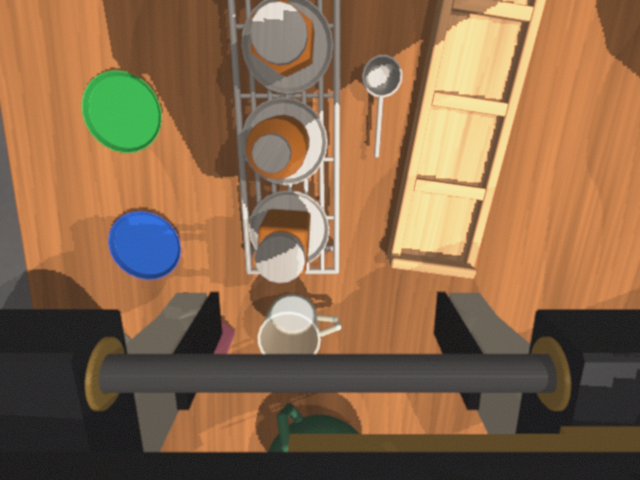

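```bash
python3 - <<'E'
import cv2
im=cv2.imread("pics/w2.png")
cv2.imwrite("pics/w2z.png",cv2.resize(im[0:290,200:360],None,fx=2.05*1,fy=2.05,interpolation=cv2.INTER_CUBIC))
cv2.imwrite("pics/w2y.png",cv2.resize(im[0:290,370:560],None,fx=2.05*1,fy=2.05,interpolation=cv2.INTER_CUBIC))
from h import *
import pickle
S={n:pickle.load(open(f"pics/{n}.pkl","rb")) for n in("w1","w2")}
for nm,n,u,v,z in(("squat lid","w1",240.9,142.6,.113),("squat sau","w1",254.8,135.2,.048),("hex lid","w1",248.7,247.8,.123),("hex sau","w1",260.9,223.5,.048),("hex lid","w2",279,32,.123),("bot cap","w2",272,155,.143),("bot sau","w2",285,141,.048),("sq lid","w2",280,257,.131),("sq sau","w2",289,228,.048),("strainer","w2",382,76,.026),("str","w1",346.5,240,.026)):
  print(nm,n,atz("wrist",u,v,z,S[n]).round(4))
E
```

```text
squat lid w1 [ 0.6507 -0.1127  0.113 ]
squat sau w1 [ 0.65   -0.1132  0.048 ]
hex lid w1 [ 0.6418 -0.0272  0.123 ]
hex sau w1 [ 0.6425 -0.0266  0.048 ]
hex lid w2 [ 0.6421 -0.0258  0.123 ]
bot cap w2 [0.6425 0.0601 0.143 ]
bot sau w2 [0.6418 0.0589 0.048 ]
sq lid w2 [0.6351 0.1452 0.131 ]
sq sau w2 [0.6346 0.1451 0.048 ]
strainer w2 [ 0.5532 -0.0061  0.026 ]
str w1 [ 0.5534 -0.0077  0.026 ]
```

View pics/w2z.png

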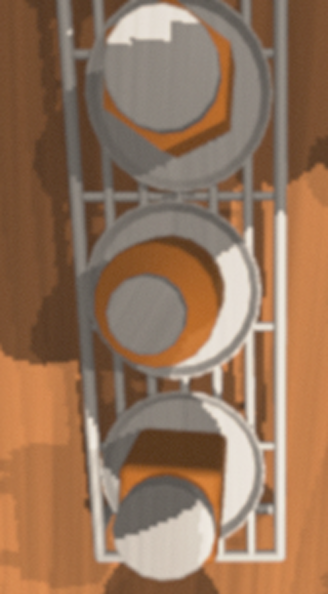

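View pics/w2y.png

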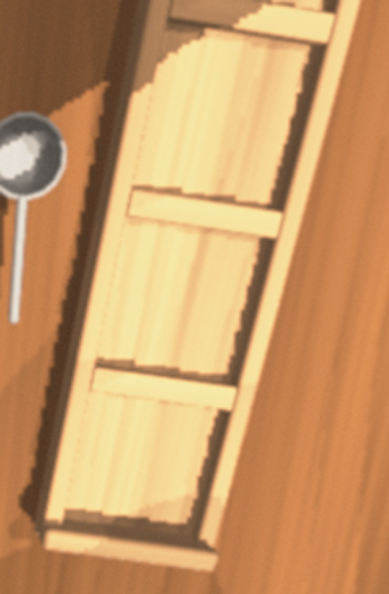

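```bash
python3 - <<'E'
from h import *
import pickle
S=pickle.load(open("pics/w2.pkl","rb"))
P=[atz("wrist",u,v,z,S) for u,v,z in((450.5,189.8,.024),(470,103.9,.024),(434.1,268,.034))]
for p in P: print(p.round(4))
d=P[2]-P[1];print(np.hypot(*d[:2]),np.arctan2(-d[0],d[1]))
# end board ends
a=atz("wrist",370+47/2.05,540/2.05,.034,S);b=atz("wrist",370+216/2.05,559/2.05,.034,S);print(a,b,np.hypot(*(a-b)[:2]),np.arctan2((a-b)[1],(a-b)[0]))
def bay(cx,cy,yaw):
    return [(cx-np.sin(yaw)*y,cy+np.cos(yaw)*y) for y in(.129,.043,-.043,-.129)]
print(np.round(bay(P[1][0],P[1][1],np.arctan2(-d[0],d[1])),4), np.round(bay(.464,.0133,-.073),4))
# square yaw: top bottom-edge of body in w2z corners (140,430),(222,437)
for q in (((140,430),(223,437)),):
  a,b=[atz("wrist",200+u/2.05,v/2.05,.043+.0,S) for u,v in q];print(a,b,a-b,np.arctan2((a-b)[1],(a-b)[0]))
E
```

```text
[0.47   0.0998 0.024 ]
[0.4642 0.0136 0.024 ]
[0.4775 0.1842 0.034 ]
0.171052955161603 -0.07805329573416486
[0.52249274 0.18183543 0.034     ] [0.43207443 0.18663757 0.034     ] 0.09054573993074827 -0.053060379839551364
[[ 0.4742  0.1422]
 [ 0.4675  0.0565]
 [ 0.4608 -0.0292]
 [ 0.4541 -0.115 ]] [[ 0.4734  0.142 ]
 [ 0.4671  0.0562]
 [ 0.4609 -0.0296]
 [ 0.4546 -0.1154]]
[0.65666634 0.12878402 0.043     ] [0.61559077 0.12963239 0.043     ] [ 0.04107558 -0.00084837  0.        ] -0.020650931852364027
```

```bash
python3 - <<'E'
from h import *
import pickle
S={n:pickle.load(open(f"pics/{n}.pkl","rb")) for n in("w1","w2")}
w2=lambda u,v,z:atz("wrist",200+u/2.05,v/2.05,z,S["w2"])
w1=lambda u,v,z:atz("wrist",190+u/2.3,70+v/2.3,z,S["w1"])
a,b=w2(123,472,.111),w2(225,477,.111);print("sq shoulder",a,b,np.arctan2((a-b)[1],(a-b)[0]),np.hypot(*(a-b)[:2]))
a,b=w2(231,118,.043),w2(232,42,.043);d=a-b;print("hex",a,b,np.arctan2(-d[0],d[1]),np.hypot(*d[:2]))
for p in (w2(172,155,.043),w1(168,297,.043),w1(217,328,.043)): 
  d=p[:2]-[.642,-.0265];print(d,np.hypot(*d),np.arctan2(d[1],d[0]))
E
```

```text
sq shoulder [0.65489991 0.12941037 0.111     ] [0.61198515 0.1287679  0.111     ] 0.014969732967771541 0.04291956707089642
hex [ 0.61979144 -0.01664276  0.043     ] [ 0.62105855 -0.04710813  0.043     ] 0.041568002595129314 0.03049170806064987
[0.00337349 0.02698415] 0.0271942001508174 1.4464242636025288
[-0.0004521  -0.02418737] 0.024191594580548655 -1.589485745981097
[-0.02226131 -0.01167332] 0.025136275204558897 -2.6586339617597075
```

```bash
python3 - <<'E'
from h import *
import pickle
S={n:pickle.load(open(f"pics/{n}.pkl","rb")) for n in("w1","w2")}
tiles=[]
for nm,img,c0,yaws in(("sq","w2",(.635,.1452),(-.03,.02,.07)),("hex","w2",(.642,-.0265),(-.03,.03,.09)),("hex","w1",(.642,-.0265),(-.03,.03,.09))):
  im=cv2.imread(f"pics/{img}.png");row=[]
  for y in yaws:
    if nm=="sq": pts=[(.022,.022),(-.022,.022),(-.022,-.022),(.022,-.022)];H=.068
    else: r=.0266;pts=[(r*np.cos(t),r*np.sin(t)) for t in np.pi/6+np.arange(6)*np.pi/3];H=.062
    p=np.array([(c0[0]+a*np.cos(y)-b*np.sin(y),c0[1]+a*np.sin(y)+b*np.cos(y)) for a,b in pts])
    lo=proj("wrist",np.c_[p,np.full(len(p),.043)],S[img]);hi=proj("wrist",np.c_[p,np.full(len(p),.043+H)],S[img])
    o=lo.mean(0)/2+hi.mean(0)/2-[40,40];x0,y0=np.maximum(o.astype(int),0)
    t=cv2.resize(im[y0:y0+80,x0:x0+80],(264,264),interpolation=cv2.INTER_CUBIC);k=3.3
    if t.shape[0]!=264: continue
    for q,col in((lo,(0,255,0)),(hi,(255,0,0))):
      cv2.polylines(t,[(((q-[x0,y0]+.5)*k)*16).astype(np.int32)],True,col,1,cv2.LINE_AA,4)
    row.append(t)
  tiles.append(np.hstack(row))
cv2.imwrite("pics/ov.png",cv2.resize(np.vstack(tiles),None,fx=.75,fy=.75))
E
```

```text
(no output)
```

View pics/ov.png

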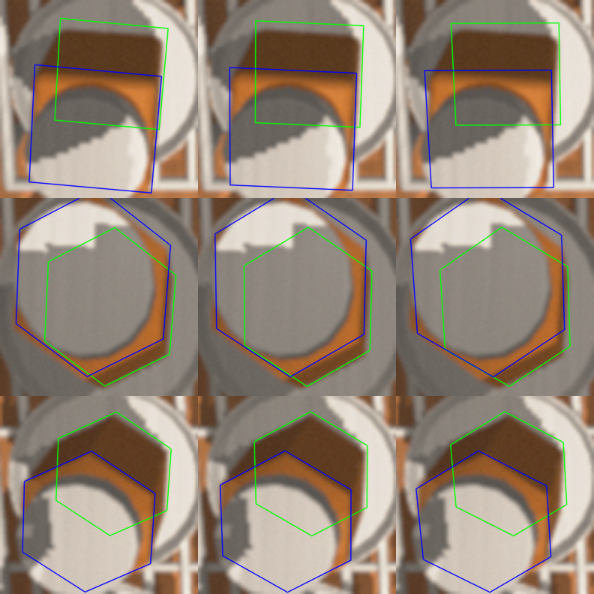

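```bash
python3 -m jog '[[[0.018,0.022,-0.03,0,0,-0.018,1],[0.018,0.022,-0.03,0,0,-0.018,1],[0,0,-0.04,0,0,0,1],[0,0,-0.04,0,0,0,1],[0,0,0,0,0,0,1],[0,0,0,0,0,0,1]]]'; python3 look.py wrist w3;python3 look.py side s3
```

```text
t: 3.92
eef_pos: [0.636, 0.1454, 0.1934]
ee_rot: [3.141, 0.002, -3.111]
force: [0.0, 0.1, 0.2]
width: 0.0877
3.925 [ 5.240e-01  3.610e-01 -1.230e-01  1.000e-03 -1.086e+00 -4.940e-01] [0.636  0.1454 0.1934] [ 3.1414e+00  2.1000e-03 -3.1111e+00] [0.04 0.09 0.17] 0.08766227001822778
3.975 [ 5.240e-01  3.600e-01 -1.220e-01  1.000e-03 -1.085e+00 -4.940e-01] [0.6362 0.1458 0.194 ] [ 3.1408e+00  3.1000e-03 -3.1110e+00] [ 0.08 -0.06 -0.02] 0.08780411557219511
```

View pics/w3.png

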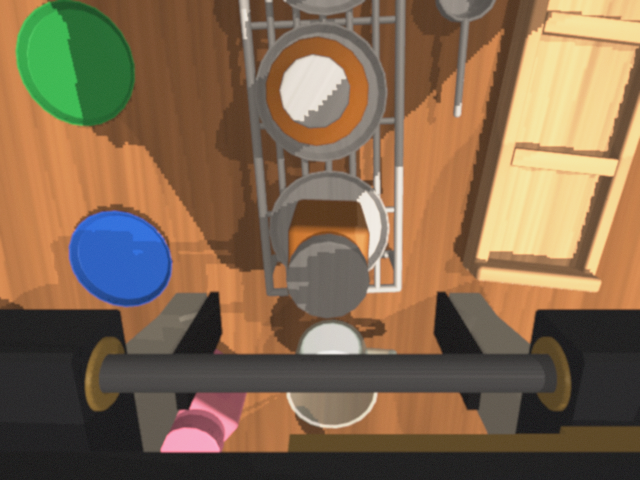

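View pics/s3.png

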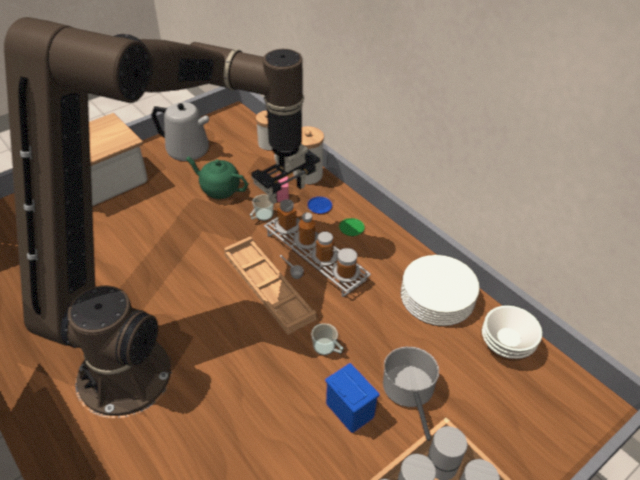

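```bash
python3 - <<'E'
from h import *
import pickle
S=pickle.load(open("pics/w3.pkl","rb"))
print(atz("wrist",328,275,.131,S),atz("wrist",320,91,.048,S),atz("wrist",314,92,.143,S),atz("wrist",328,229,.048,S))
a,b=atz("wrist",292,200,.043,S),atz("wrist",369,201,.043,S);print(a,b,np.arctan2((a-b)[1],(a-b)[0]))
print(atz("top",195,175,.088))
for u,v in((518,158),(612,170)):print(atz("wrist",u,v,.024,S))
E
```

```text
[0.63560815 0.14455697 0.131     ] [0.64327697 0.05779898 0.048     ] [0.64393468 0.05942774 0.143     ] [0.63559843 0.14619491 0.048     ]
[0.66049174 0.12802067 0.043     ] [0.60848492 0.12708539 0.043     ] 0.017981838810560802
[0.72444828 0.29638243 0.088     ]
[0.50436811 0.09754102 0.024     ]
[0.4368445  0.10382985 0.024     ]
```

```bash
python3 -m jog '[[[0,0,-0.04,0,0,0,1],[0,0,-0.035,0,0,0,1],[0,0,-0.022,0,0,0,1],[0,0,0,0,0,0,1],[0,0,0,0,0,0,0.4],[0,0,0,0,0,0,0],[0,0,0,0,0,0,0],[0,0,0,0,0,0,0],[0,0,0,0,0,0,0],[0,0,0,0,0,0,0]]]' 25; python3 look.py wrist w4
```

```text
t: 5.28
eef_pos: [0.6353, 0.1462, 0.0949]
ee_rot: [3.141, 0.001, -3.11]
force: [0.6, 0.9, 2.7]
width: 0.044
5.275 [ 0.525  0.452 -0.23   0.    -0.888 -0.494] [0.6353 0.1462 0.0949] [ 3.1414e+00  7.0000e-04 -3.1104e+00] [0.6  0.88 2.74] 0.04401014002621129
```

View pics/w4.png

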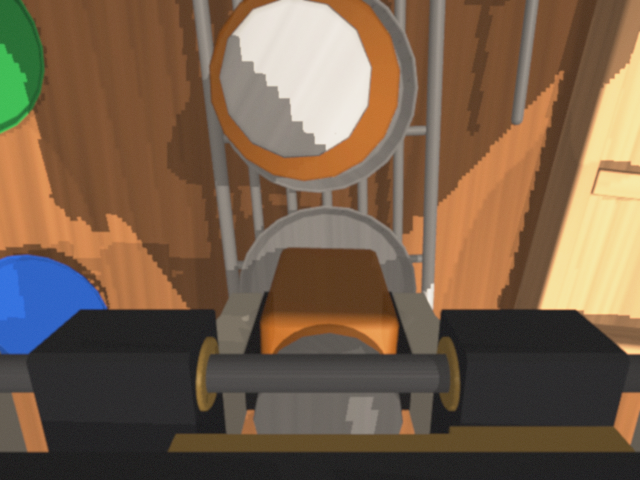

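```bash
python3 -m jog '[[[0,0,0.008,0,0,0,0],[0,0,0.02,0,0,0,0],[0,0,0.027,0,0,0,0],[-0.01,0,0,0,0,0,0],[-0.02,-0.001,0,0,0,-0.018,0],[-0.025,-0.001,0,0,0,-0.018,0],[-0.025,-0.001,0,0,0,-0.018,0],[-0.025,-0.001,0,0,0,-0.018,0],[-0.025,0,0,0,0,-0.018,0],[-0.021,0,0,0,0,-0.018,0],[-0.01,0,0,0,0,0,0],[0,0,0,0,0,0,0],[0,0,0,0,0,0,0]]]'; python3 look.py wrist w5
```

```text
t: 6.95
eef_pos: [0.4745, 0.1422, 0.1495]
ee_rot: [-3.142, 0.0, 3.065]
force: [-0.5, 0.2, -3.4]
width: 0.0444
6.95 [ 0.689  0.159 -0.518  0.    -0.894 -0.766] [0.4745 0.1422 0.1495] [-3.1416e+00  2.0000e-04  3.0649e+00] [-0.52  0.17 -3.42] 0.044414037268456545
```

View pics/w5.png

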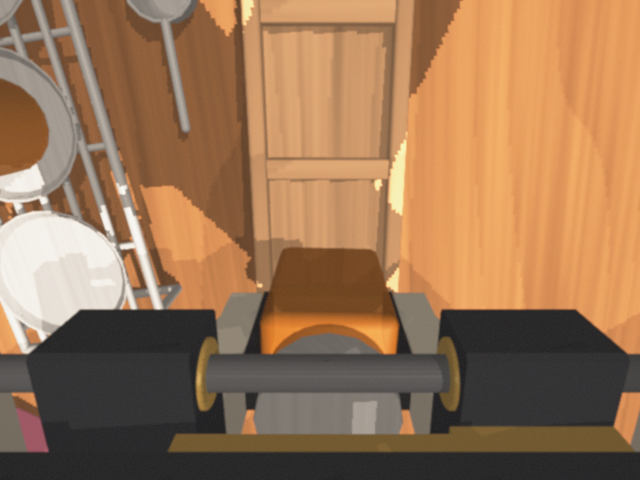

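```bash
python3 - <<'E'
from h import *
import pickle
S=pickle.load(open("pics/w5.pkl","rb"))
print(atz("wrist",328,169,.024,S),atz("wrist",328,13,.024,S), atz("wrist",63,272,.048,S))
E
python3 -m jog '[[[0,0,-0.02,0,0,0,0],[0,0,-0.03,0,0,0,0],[0,0,-0.02,0,0,0,0],[0,0,-0.008,0,0,0,0],[0,0,0,0,0,0,0],[0,0,0,0,0,0,0]]]'
```

```text
[0.47055239 0.09924584 0.024     ] [0.46414346 0.01501692 0.024     ] [0.6306995  0.14409452 0.048     ]
t: 7.75
eef_pos: [0.4746, 0.1424, 0.0723]
ee_rot: [3.141, 0.001, 3.065]
force: [-0.1, 0.2, -3.0]
width: 0.0442
```

```bash
python3 -m jog '[[[0,0,-0.003,0,0,0,0],[0,0,-0.003,0,0,0,0],[0,0,-0.001,0,0,0,0],[0,0,0,0,0,0,0]]]'; python3 -m jog '[[[0,0,-0.001,0,0,0,0],[0,0,0,0,0,0,0]]]';  python3 -m jog '[[[0,0,-0.001,0,0,0,0],[0,0,0,0,0,0,0]]]'
```

```text
t: 8.25
eef_pos: [0.474, 0.142, 0.0645]
ee_rot: [-3.141, -0.0, 3.065]
force: [-0.8, -0.3, -3.5]
width: 0.044
t: 8.5
eef_pos: [0.4741, 0.1421, 0.0638]
ee_rot: [3.141, 0.0, 3.065]
force: [-1.5, -0.1, 0.6]
width: 0.0441
t: 8.75
eef_pos: [0.4741, 0.1421, 0.0637]
ee_rot: [3.141, 0.001, 3.065]
force: [-5.8, -1.4, 13.5]
width: 0.0442
```

```bash
python3 -m jog '[[[0,0,0.001,0,0,0,0],[0,0,0,0,0,0,0.55],[0,0,0,0,0,0,0.7],[0,0,0,0,0,0,0.7],[0,0,0,0,0,0,0.7],[0,0,0.015,0,0,0,0.7],[0,0,0.04,0,0,0,0.7],[0,0,0.05,0,0,0,0.7],[0.01,-0.02,0.04,0,0,0.03,1],[0.02,-0.03,0,0,0,0.03,1],[0.03,-0.03,0,0,0,0.03,1],[0,0,0,0,0,0,1],[0,0,0,0,0,0,1]]]'; python3 look.py wrist w6; python3 look.py top t6
```

```text
t: 10.38
eef_pos: [0.5337, 0.0618, 0.2082]
ee_rot: [-3.141, -0.001, -3.13]
force: [0.7, -0.6, 0.6]
width: 0.0877
10.375 [ 0.48   0.167 -0.354 -0.    -1.051 -0.468] [0.5337 0.0618 0.2082] [-3.1414e+00 -8.0000e-04 -3.1297e+00] [ 0.75 -0.57  0.61] 0.08765912302507253
10.425 [ 0.481  0.167 -0.354 -0.    -1.051 -0.468] [0.5335 0.0621 0.2083] [-3.1415e+00 -5.0000e-04 -3.1289e+00] [0.09 0.2  0.87] 0.08716631706592604
```

View pics/w6.png

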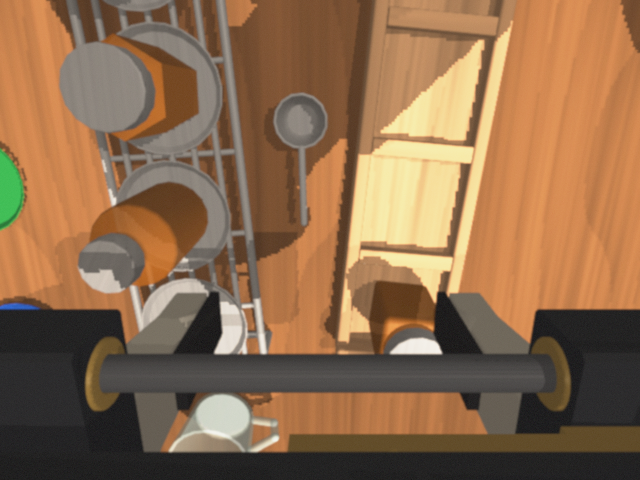

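View pics/t6.png

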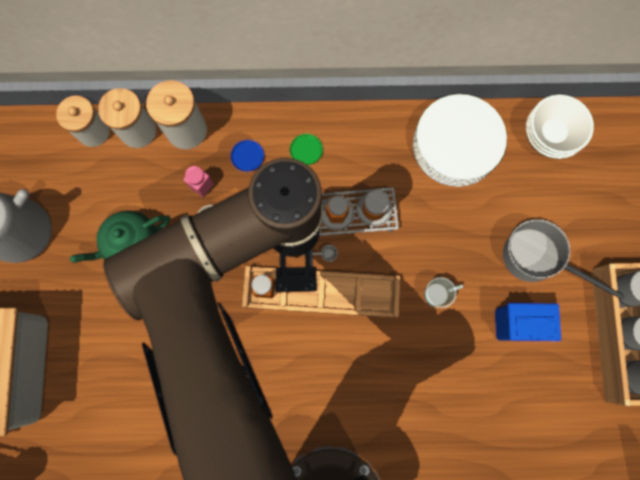

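```bash
python3 -m jog '[[[0.02,-0.001,0,0,0,0,1],[0.03,-0.001,0,0,0,0,1],[0.03,-0.001,0,0,0,0,1],[0.02,0,0,0,0,0,1],[0.0095,0,0,0,0,0,1],[0,0,0,0,0,0,1],[0,0,0,0,0,0,1]]]'; python3 look.py wrist w7
```

```text
t: 11.35
eef_pos: [0.6427, 0.0593, 0.2087]
ee_rot: [3.141, -0.0, -3.128]
force: [-0.6, -0.2, -0.2]
width: 0.0876
11.35 [ 0.394  0.339 -0.117 -0.    -1.115 -0.38 ] [0.6427 0.0593 0.2087] [ 3.1415e+00 -2.0000e-04 -3.1282e+00] [-0.62 -0.17 -0.21] 0.08760375399892403
```

View pics/w7.png

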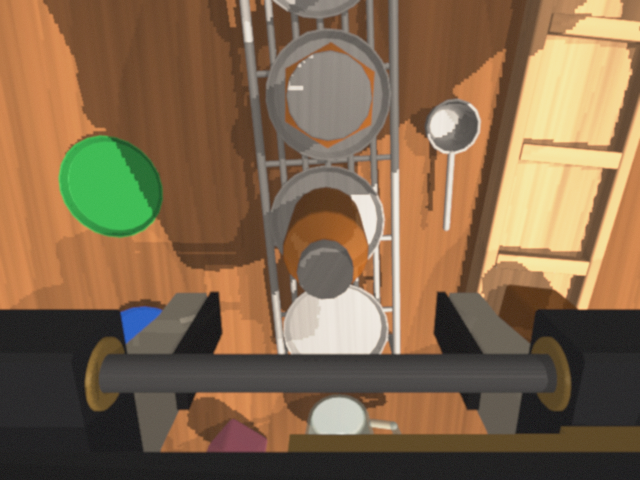

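```bash
python3 - <<'E'
from h import *
import pickle
S=pickle.load(open("pics/w7.pkl","rb"))
print(atz("wrist",325,269,.143,S),atz("wrist",336,325,.048,S),atz("wrist",330,93,.123,S),atz("wrist",328,95,.048,S))
E
python3 -m jog '[[[0,0,-0.04,0,0,0,1],[0,0,-0.04,0,0,0,1],[0,0,-0.019,0,0,0,1],[0,0,0,0,0,0,1],[0,0,0,0,0,0,0.4],[0,0,0,0,0,0,0],[0,0,0,0,0,0,0],[0,0,0,0,0,0,0],[0,0,0,0,0,0,0],[0,0,0,0,0,0,0]]]' 25
```

```text
[0.6436373  0.05658211 0.143     ] [0.63460154 0.1419311  0.048     ] [ 0.64232343 -0.02687449  0.123     ] [ 0.64315154 -0.02628662  0.048     ]
t: 12.65
eef_pos: [0.6438, 0.0591, 0.11]
ee_rot: [3.142, 0.001, -3.128]
force: [-0.5, 0.7, 2.3]
width: 0.0491
```

```bash
python3 -m jog '[[[0,0,0.008,0,0,0,0],[0,0,0.02,0,0,0,0],[0,0,0.027,0,0,0,0],[-0.01,0,0,0,0,0,0],[-0.02,-0.001,0,0,0,-0.015,0],[-0.03,-0.001,0,0,0,-0.015,0],[-0.03,-0.001,0,0,0,-0.015,0],[-0.03,0,0,0,0,-0.015,0],[-0.03,0,0,0,0,-0.015,0],[-0.016,0,0,0,0,-0.015,0],[-0.01,0,0,0,0,0,0],[0,0,0,0,0,0,0],[0,0,0,0,0,0,0]]]'; python3 look.py wrist w8
```

```text
t: 14.28
eef_pos: [0.4682, 0.0562, 0.1646]
ee_rot: [3.142, 0.0, 3.065]
force: [0.4, 0.4, -3.8]
width: 0.0491
14.275 [ 0.539  0.101 -0.546  0.    -0.923 -0.615] [0.4682 0.0562 0.1646] [3.1415e+00 4.0000e-04 3.0649e+00] [ 0.37  0.39 -3.8 ] 0.04911766336931446
```

View pics/w8.png

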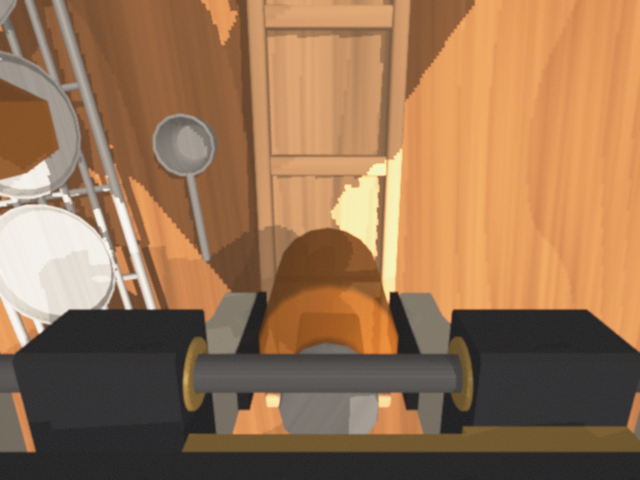

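```bash
python3 -m jog '[[[0,0,-0.02,0,0,0,0],[0,0,-0.03,0,0,0,0],[0,0,-0.02,0,0,0,0],[0,0,-0.01,0,0,0,0],[0,0,-0.003,0,0,0,0],[0,0,0,0,0,0,0],[0,0,0,0,0,0,0]]]';python3 -m jog '[[[0,0,-0.001,0,0,0,0],[0,0,0,0,0,0,0]]]';  python3 -m jog '[[[0,0,-0.001,0,0,0,0],[0,0,0,0,0,0,0]]]'
```

```text
t: 15.2
eef_pos: [0.468, 0.0562, 0.0823]
ee_rot: [3.141, 0.001, 3.065]
force: [0.2, 0.0, -3.5]
width: 0.0493
t: 15.45
eef_pos: [0.4675, 0.0561, 0.0808]
ee_rot: [3.141, 0.0, 3.065]
force: [0.2, -0.2, -3.8]
width: 0.0489
t: 15.7
eef_pos: [0.4674, 0.056, 0.0795]
ee_rot: [-3.142, -0.0, 3.065]
force: [-0.4, -0.3, -5.5]
width: 0.0492
```

```bash
python3 -m jog '[[[0,0,-0.001,0,0,0,0],[0,0,0,0,0,0,0]]]';  python3 -m jog '[[[0,0,-0.0007,0,0,0,0],[0,0,0,0,0,0,0]]]'
```

```text
t: 15.95
eef_pos: [0.4676, 0.056, 0.0789]
ee_rot: [-3.142, 0.0, 3.065]
force: [-2.0, -0.2, 3.6]
width: 0.0491
t: 16.2
eef_pos: [0.4677, 0.056, 0.0788]
ee_rot: [3.142, 0.001, 3.065]
force: [-4.4, -0.3, 11.1]
width: 0.0493
```

```bash
python3 -m jog '[[[0,0,0.001,0,0,0,0],[0,0,0,0,0,0,0.6],[0,0,0,0,0,0,0.75],[0,0,0,0,0,0,0.75],[0,0,0,0,0,0,0.75],[0,0,0.015,0,0,0,0.75],[0,0,0.04,0,0,0,0.75],[0,0,0.05,0,0,0,0.75],[0.01,-0.01,0.023,0,0,0,1],[0.03,-0.015,0,0,0,0.02,1],[0.035,-0.015,0,0,0,0.02,1],[0.035,-0.015,0,0,0,0.02,1],[0.035,-0.015,0,0,0,0.02,1],[0.02,-0.01,0,0,0,0.02,1],[0.01,-0.003,0,0,0,0.007,1],[0,0,0,0,0,0,1],[0,0,0,0,0,0,1]]]'; python3 look.py wrist w9
```

```text
t: 18.32
eef_pos: [0.6418, -0.0266, 0.207]
ee_rot: [3.141, -0.0, -3.111]
force: [0.4, -0.1, -0.6]
width: 0.0879
18.325 [ 0.262  0.336 -0.127 -0.    -1.109 -0.232] [ 0.6418 -0.0266  0.207 ] [ 3.1414e+00 -2.0000e-04 -3.1115e+00] [ 0.36 -0.07 -0.56] 0.08793267978272479
```

View pics/w9.png

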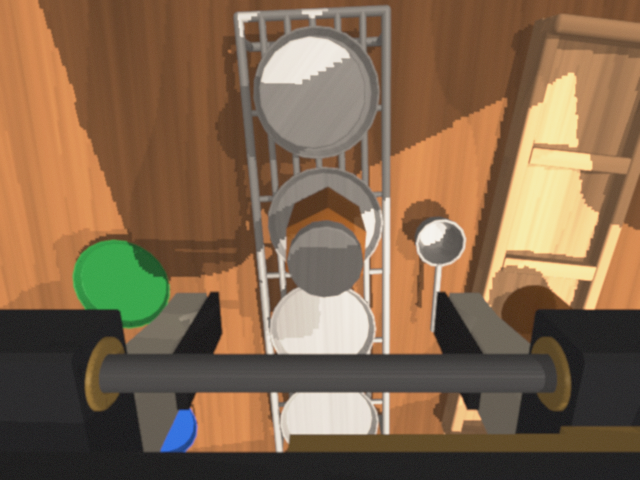

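```bash
python3 - <<'E'
from h import *
import pickle
S=pickle.load(open("pics/w9.pkl","rb"))
print(atz("wrist",325,260,.123,S),atz("wrist",325,222,.048,S),atz("wrist",313,95,.113,S),atz("wrist",316,93,.048,S))
E
python3 -m jog '[[[0.0005,0,-0.04,0,0,0,1],[0,0,-0.05,0,0,0,1],[0,0,-0.021,0,0,0,1],[0,0,0,0,0,0,1],[0,0,0,0,0,0,0.4],[0,0,0,0,0,0,0],[0,0,0,0,0,0,0],[0,0,0,0,0,0,0],[0,0,0,0,0,0,0],[0,0,0,0,0,0,0]]]' 25; python3 look.py wrist w10
```

```text
[ 0.64278007 -0.02700769  0.123     ] [ 0.64314404 -0.02680231  0.048     ] [ 0.65128724 -0.11158016  0.113     ] [ 0.65143088 -0.11309394  0.048     ]
t: 19.62
eef_pos: [0.6431, -0.027, 0.0962]
ee_rot: [-3.142, 0.0, -3.111]
force: [-1.0, 0.3, 2.5]
width: 0.0463
19.625 [ 0.261  0.439 -0.248  0.    -0.883 -0.231] [ 0.6431 -0.027   0.0962] [-3.1415e+00  3.0000e-04 -3.1115e+00] [-0.95  0.29  2.52] 0.04628305350720888
```

View pics/w10.png

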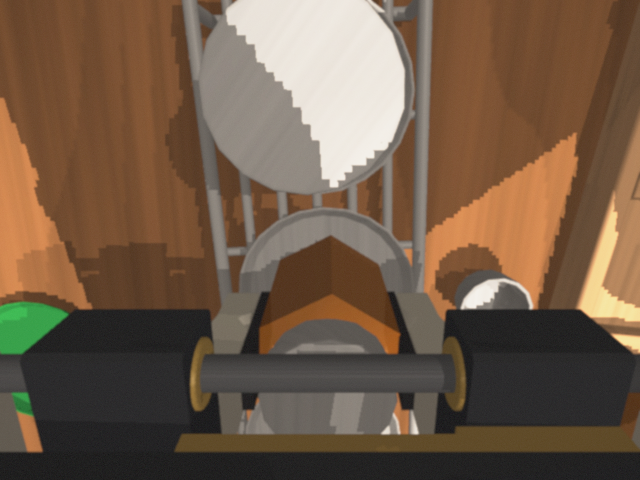

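```bash
python3 -m jog '[[[0,0,0.008,0,0,0,0],[0,0,0.02,0,0,0,0],[0,0,0.027,0,0,0,0],[-0.01,0,0,0,0,0,0],[-0.02,-0.001,0,0,0,-0.018,0],[-0.03,-0.001,0,0,0,-0.018,0],[-0.032,-0.001,0,0,0,-0.018,0],[-0.03,0,0,0,0,-0.018,0],[-0.03,0,0,0,0,-0.018,0],[-0.02,0,0,0,0,-0.018,0],[-0.01,0,0,0,0,0,0],[0,0,0,0,0,0,0],[0,0,0,0,0,0,0]]]'; python3 look.py wrist w11
```

```text
t: 21.3
eef_pos: [0.4617, -0.0299, 0.1508]
ee_rot: [-3.142, 0.0, 3.064]
force: [0.5, -0.9, -2.3]
width: 0.0467
21.3 [ 0.363  0.103 -0.582  0.    -0.885 -0.441] [ 0.4617 -0.0299  0.1508] [-3.1416e+00  3.0000e-04  3.0640e+00] [ 0.5  -0.88 -2.28] 0.04666230358710384
```

View pics/w11.png

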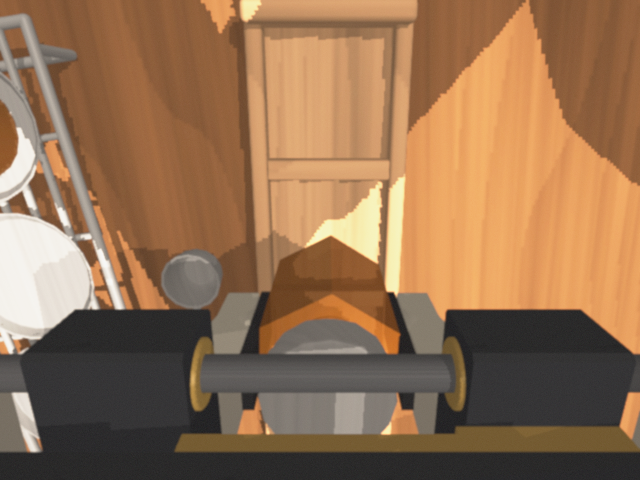

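```bash
python3 -m jog '[[[-0.0005,0,-0.02,0,0,0,0],[0,0,-0.03,0,0,0,0],[0,0,-0.02,0,0,0,0],[0,0,-0.01,0,0,0,0],[0,0,-0.003,0,0,0,0],[0,0,0,0,0,0,0],[0,0,0,0,0,0,0]]]';python3 -m jog '[[[0,0,-0.001,0,0,0,0],[0,0,0,0,0,0,0]]]';  python3 -m jog '[[[0,0,-0.001,0,0,0,0],[0,0,0,0,0,0,0]]]';python3 -m jog '[[[0,0,-0.001,0,0,0,0],[0,0,0,0,0,0,0]]]'
```

```text
t: 22.22
eef_pos: [0.461, -0.0298, 0.0685]
ee_rot: [3.141, 0.001, 3.064]
force: [-0.4, -0.1, -1.8]
width: 0.0467
t: 22.48
eef_pos: [0.4606, -0.0299, 0.0671]
ee_rot: [3.141, 0.0, 3.064]
force: [-0.4, -0.6, -2.7]
width: 0.0463
t: 22.72
eef_pos: [0.4604, -0.03, 0.0658]
ee_rot: [-3.142, -0.0, 3.064]
force: [0.3, -0.1, -2.8]
width: 0.0465
t: 22.98
eef_pos: [0.4606, -0.03, 0.0651]
ee_rot: [-3.142, 0.0, 3.064]
force: [-1.4, 0.3, 2.5]
width: 0.0461
```

```bash
python3 -m jog '[[[0,0,-0.0005,0,0,0,0],[0,0,0.0005,0,0,0,0],[0,0,0,0,0,0,0.6],[0,0,0,0,0,0,0.72],[0,0,0,0,0,0,0.72],[0,0,0,0,0,0,0.72],[0,0,0.015,0,0,0,0.72],[0,0,0.04,0,0,0,0.72],[0,0,0.05,0,0,0,0.72],[0.01,-0.01,0.023,0,0,0,1],[0.03,-0.015,0,0,0,0.02,1],[0.04,-0.015,0,0,0,0.02,1],[0.04,-0.015,0,0,0,0.02,1],[0.04,-0.015,0,0,0,0.02,1],[0.02,-0.01,0,0,0,0.02,1],[0.01,-0.0025,0,0,0,0.01,1],[0,0,0,0,0,0,1],[0,0,0,0,0,0,1]]]'; python3 look.py wrist w12
```

```text
t: 25.22
eef_pos: [0.6498, -0.112, 0.193]
ee_rot: [3.141, -0.0, -3.109]
force: [-0.5, 0.2, 0.3]
width: 0.0876
25.225 [ 0.124  0.373 -0.104 -0.    -1.094 -0.092] [ 0.6498 -0.112   0.193 ] [ 3.1414e+00 -1.0000e-04 -3.1095e+00] [-0.49  0.19  0.25] 0.08764688264772909
```

View pics/w12.png

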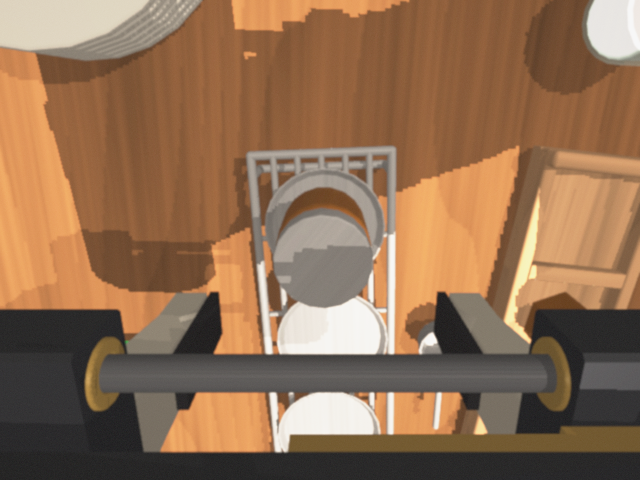

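```bash
python3 - <<'E'
from h import *
import pickle
S=pickle.load(open("pics/w12.pkl","rb"))
print(atz("wrist",323.5,257,.113,S),atz("wrist",325,222,.048,S))
E
python3 -m jog '[[[0.001,0,-0.04,0,0,0,1],[0,0,-0.04,0,0,0,1],[0,0,-0.026,0,0,0,1],[0,0,0,0,0,0,1],[0,0,0,0,0,0,0.5],[0,0,0,0,0,0,0],[0,0,0,0,0,0,0],[0,0,0,0,0,0,0],[0,0,0,0,0,0,0],[0,0,0,0,0,0,0]]]' 25; python3 look.py wrist w13
```

```text
[ 0.65165156 -0.11563664  0.113     ] [ 0.65120027 -0.1162411   0.048     ]
t: 26.52
eef_pos: [0.6519, -0.1125, 0.0877]
ee_rot: [-3.141, 0.001, -3.109]
force: [-1.1, 1.4, 6.3]
width: 0.0557
26.525 [ 0.123  0.473 -0.213  0.    -0.884 -0.091] [ 0.6519 -0.1125  0.0877] [-3.1415e+00  1.1000e-03 -3.1094e+00] [-1.12  1.37  6.33] 0.055738166588075455
```

View pics/w13.png

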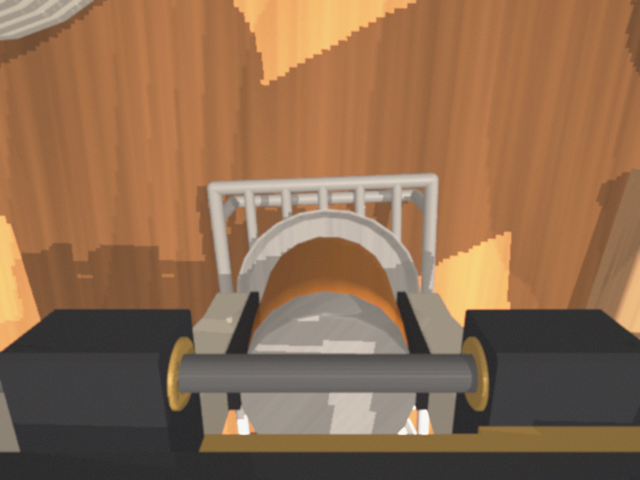

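```bash
python3 -m jog '[[[0,0,0.008,0,0,0,0],[0,0,0.02,0,0,0,0],[0,0,0.027,0,0,0,0],[-0.01,0,0,0,0,0,0],[-0.02,-0.001,0,0,0,-0.018,0],[-0.035,-0.001,0,0,0,-0.018,0],[-0.035,-0.001,0,0,0,-0.018,0],[-0.035,0,0,0,0,-0.018,0],[-0.03,0,0,0,0,-0.018,0],[-0.022,0,0,0,0,-0.018,0],[-0.01,0,0,0,0,0,0],[0,0,0,0,0,0,0],[0,0,0,0,0,0,0]]]'; python3 look.py wrist w14
```

```text
t: 28.2
eef_pos: [0.4552, -0.1154, 0.1418]
ee_rot: [-3.142, 0.0, 3.066]
force: [0.7, -0.2, -2.4]
width: 0.0557
28.2 [ 0.172  0.126 -0.58   0.    -0.864 -0.248] [ 0.4552 -0.1154  0.1418] [-3.1415e+00  3.0000e-04  3.0660e+00] [ 0.72 -0.22 -2.37] 0.05567466956089518
```

View pics/w14.png

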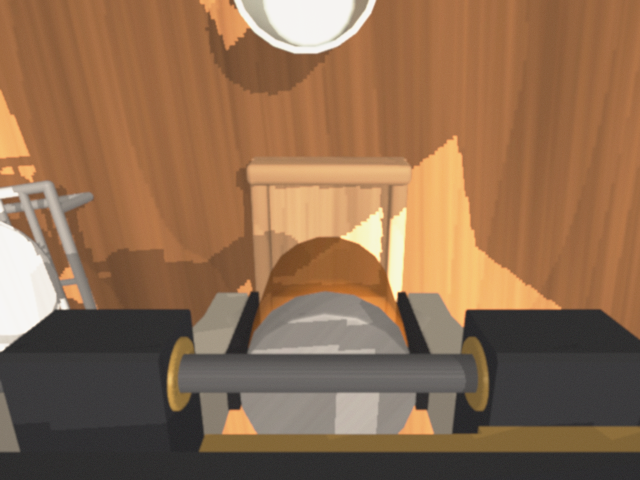

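```bash
python3 - <<'E'
from h import *
import pickle
S=pickle.load(open("pics/w14.pkl","rb"))
p=atz("wrist",329,172,.034,S)[:2];print(p,p+.043*np.array([np.sin(.077),np.cos(.077)]))
E
python3 -m jog '[[[-0.0005,0,-0.02,0,0,0,0],[0,0,-0.03,0,0,0,0],[0,0,-0.02,0,0,0,0],[0,0,-0.01,0,0,0,0],[0,0,-0.0025,0,0,0,0],[0,0,0,0,0,0,0],[0,0,0,0,0,0,0]]]';python3 -m jog '[[[0,0,-0.001,0,0,0,0],[0,0,0,0,0,0,0]]]';  python3 -m jog '[[[0,0,-0.001,0,0,0,0],[0,0,0,0,0,0,0]]]'
```

```text
[ 0.45075273 -0.15946428] [ 0.45406046 -0.11659169]
t: 29.12
eef_pos: [0.4546, -0.1154, 0.0601]
ee_rot: [3.141, 0.001, 3.066]
force: [0.3, 0.9, -2.3]
width: 0.0556
t: 29.38
eef_pos: [0.4541, -0.1155, 0.0586]
ee_rot: [3.141, 0.0, 3.066]
force: [-1.2, -0.1, -2.4]
width: 0.0556
t: 29.62
eef_pos: [0.4539, -0.1155, 0.0573]
ee_rot: [-3.142, -0.0, 3.066]
force: [0.2, 0.3, -2.4]
width: 0.0555
```

```bash
python3 -m jog '[[[0,0,-0.001,0,0,0,0],[0,0,0,0,0,0,0]]]';  python3 -m jog '[[[0,0,-0.0007,0,0,0,0],[0,0,0,0,0,0,0]]]'
```

```text
t: 29.88
eef_pos: [0.454, -0.1155, 0.0566]
ee_rot: [-3.142, 0.0, 3.066]
force: [-2.1, 1.1, 3.5]
width: 0.0552
t: 30.12
eef_pos: [0.454, -0.1155, 0.0565]
ee_rot: [-3.141, 0.0, 3.066]
force: [-5.1, 1.6, 13.2]
width: 0.0556
```

```bash
python3 -m jog '[[[0,0,0.001,0,0,0,0],[0,0,0,0,0,0,0.7],[0,0,0,0,0,0,0.85],[0,0,0,0,0,0,0.85],[0,0,0,0,0,0,0.85],[0,0,0.015,0,0,0,0.85],[0,0,0.04,0,0,0,0.85],[0,0,0.05,0,0,0,0.85],[0,0,0.06,0,0,0,0.85],[0,-0.03,0.05,0,0,0,0.85],[0,-0.05,0.04,0,0,0,0.85],[0,-0.06,0.02,0,0,0,0.85],[0,-0.06,0,0,0,0,0.85],[-0.02,-0.06,0,0,0,0,0.85],[-0.03,-0.06,0,0,0,0,0.85],[-0.03,-0.06,0,0,0,0,0.85],[-0.03,-0.06,0,0,0,0,0.85],[0,-0.03,0,0,0,0,0.85],[0,0,0,0,0,0,0.85],[0,0,0,0,0,0,0.85]]]'; python3 look.py top t15; python3 look.py side s15; python3 - <<'E'
import cv2
im=cv2.imread("pics/t15.png")
cv2.imwrite("pics/t15z.png",cv2.resize(im[130:330,175:465],None,fx=2.75,fy=2.75,interpolation=cv2.INTER_CUBIC))
im=cv2.imread("pics/s15.png")
cv2.imwrite("pics/s15z.png",cv2.resize(im[150:360,180:420],None,fx=2.8,fy=2.8,interpolation=cv2.INTER_CUBIC))
E
```

```text
t: 32.62
eef_pos: [0.3503, -0.5701, 0.33]
ee_rot: [3.141, -0.001, 3.065]
force: [-0.5, -0.1, -0.4]
width: 0.0746
32.625 [-0.729  0.315  0.124 -0.    -1.381  0.653] [ 0.3503 -0.5701  0.33  ] [ 3.1409e+00 -5.0000e-04  3.0654e+00] [-0.49 -0.07 -0.4 ] 0.07463648883918315
32.675 [-0.729  0.314  0.124 -0.    -1.381  0.653] [ 0.3506 -0.5699  0.3304] [ 3.1413e+00 -1.0000e-04  3.0661e+00] [ 0.75 -0.21 -0.16] 0.0743340792846459
```

View pics/t15z.png

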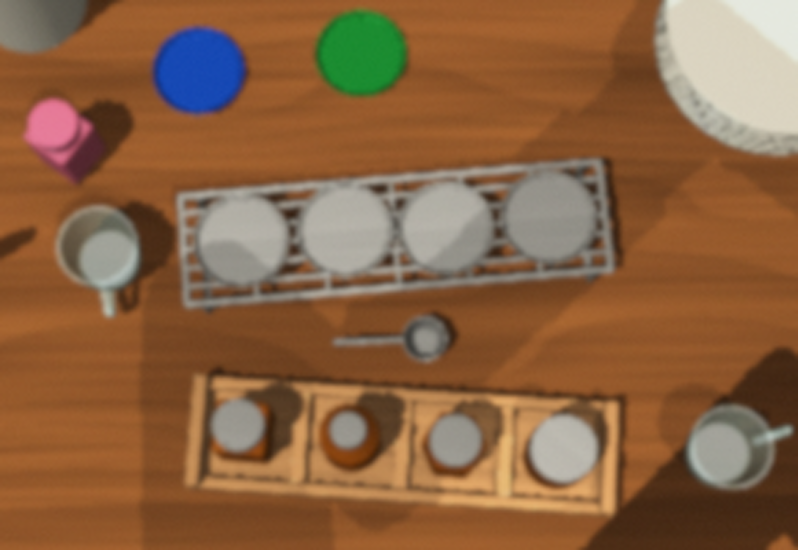

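View pics/s15z.png

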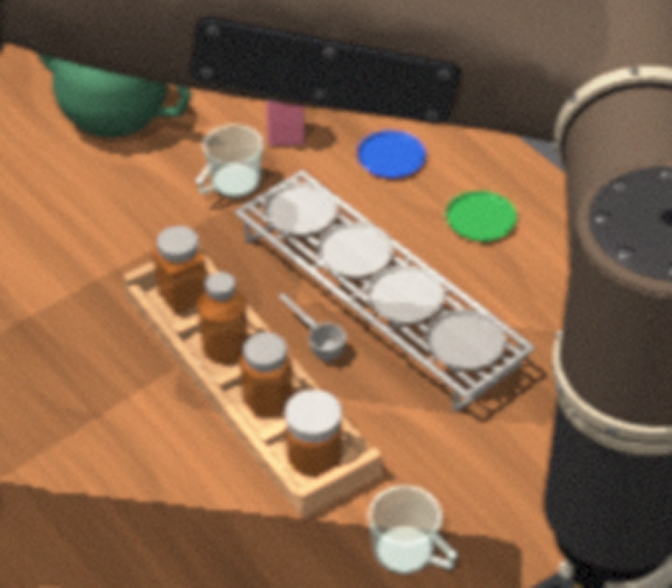

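```bash
python3 - <<'E'
from h import *
z=lambda u,v:(175+(u+.5)/2.75-.5,130+(v+.5)/2.75-.5)
for nm,p,h in(("sq",(238,426),.1),("bot",(348,431),.112),("hex",(455,441),.092),("squat",(564,449),.082),("s1",(243,240),.048),("s2",(347,229),.048),("s3",(448,226),.048),("s4",(549,216),.048)):print(nm,atz("top",*z(*p),h).round(4))
a=cv2.imread("pics/top0.png");b=cv2.imread("pics/t15.png")
# bystander shift by phase/template
for nm,(x,y,w,hh) in dict(cup1=(192,200,40,48),cup2=(422,272,44,40),strainer=(294,240,50,25),teapot=(68,205,100,68),pink=(182,162,30,34),pan=(503,218,70,64),blue=(226,136,44,38),green=(286,130,40,38)).items():
  r=cv2.matchTemplate(b[y-6:y+hh+6,x-6:x+w+6],a[y:y+hh,x:x+w],cv2.TM_CCOEFF_NORMED);m=cv2.minMaxLoc(r);print(nm,round(m[1],3),np.array(m[3])-6)
E
```

```text
sq [0.4711 0.143  0.1   ]
bot [0.4647 0.0559 0.112 ]
hex [ 0.458  -0.0282  0.092 ]
squat [ 0.4516 -0.1152  0.082 ]
s1 [0.6339 0.1449 0.048 ]
s2 [0.6422 0.0575 0.048 ]
s3 [ 0.6437 -0.0274  0.048 ]
s4 [ 0.6512 -0.1126  0.048 ]
cup1 0.997 [0 0]
cup2 0.929 [0 0]
strainer 0.929 [0 0]
teapot 0.999 [0 0]
pink 1.0 [0 0]
pan 0.54 [-2 -1]
blue 1.0 [0 0]
green 0.999 [0 0]
```

View pics/t15.png

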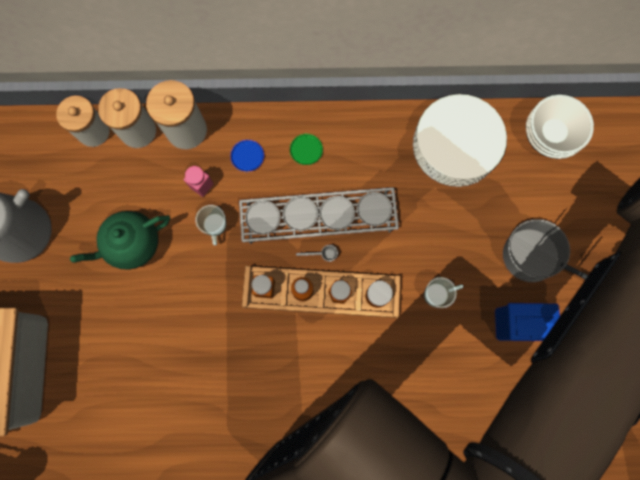

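The pan at (537,250) is in the same place; it is only shaded by the arm. The jars stand in order at (262,285), (302,288), (340,290) and (380,292), and all four saucers are on the wire rack.

```bash
python3 -c "
from station import job_done
print(job_done())"
```

```text
the job is handed in; nothing more can be done
None
```

All four jars are in the wooden rack, one to a bay, in their original left-to-right order: square, bottle, six-sided, squat. I handed the job in at about 33 s.

I lowered each jar in 1 mm steps until the wrist force showed it touching the bay floor, then opened the gripper. The contact force was at most about 13 N.

**Jars:** the last top and side pictures show them upright. In the top picture their lids are within about 3 mm of the bay centres.

**Saucers:** all four are still on the wire rack, within about 2 mm of where they started.

**Everything else:** the cups, strainer, teapot, pink jar and both coloured saucers matched their starting images with no shift.

**One check failed:** the image match for the milk pan was poor (score 0.54). The arm was shading and partly covering the pan and caddy. By eye both stood where they had been, and the arm only passed well above them.

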